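Chuck the sanding drum in the tilted spindle

ROBOT

A 6-joint arm with a two-finger parallel gripper is mounted at the origin on the work surface. World frame = base frame: x ahead of the robot, y to its left, z up, the work surface at z = 0. Lengths are in mm, angles in rad, forces in N, time in s.
With the tool pointing down it reaches from about 325 to 925 mm from the base axis. Payload 3.1 kg.
Tool frame: the origin (TCP) lies midway between the tips of the shut fingers; the grasp point (between the pads) lies grip_depth behind it (grip_depth is the distance from the TCP to the grasp point, in mm); z points along the fingers, y is the line along which they close (so a half turn about z gives the same grasp; the last joint's range is limited). The gripper opens to 85 mm and grips with 20 to 120 N. Pads are 22 mm wide; open, the fingers measure 114 mm over their backs; the gripper's body (76 mm by 85 mm) begins 54 mm behind the grasp point. The pads swing forward as they close: fully open they stand 13 mm farther back than shut.
Start: joints at [-1.433, 0.217, 1.613, -0, 1.311, -0.112], TCP at [154.527, -605.607, 200] pointing down, gripper open.
Joint ranges: [-2.75, 2.75], [-0.78, 2.1], [0.31, 2.55], [-1.13, 4.27], [0.13, 2.63], [-2.58, 2.58]. Speed limits (rad/s): [2.79, 2.79, 3.14, 3.14, 3.14, 3.14].

INTERFACE

Orientations are given as a rotation vector (axis times angle).
In Python, from station import * gives the robot as it stands.
- The arm moves only by the shell command python3 -m creep 'ROWS'. ROWS is JSON, a list of rows, each a list of 3 entries, a list of its own where there are three numbers: the shift along the tool's x, y, z in mm, then the turn about the tool's z in degrees, then the finger opening in mm, from 0 to 85.4. A call has 1 to 20 rows; each row shifts and turns the commanded pose from where the row before left it, along the tool's axes as they then stand; what a row does not reach is not made up. A row lasts 1/10 s, in which the tool goes at most 50 mm and 8.59 degrees, less where a joint would pass 70% of its speed; a pose out of reach is approached as far as the arm can. A call is refused whole if a number of a shift passes 50 or a number of a turn 8.59, either way. A call with a gripper value outside its range is refused whole. The fingers move at their own pace and stop on an object; the grip force is fixed at half the most. Time passes only in rows, so rows that do not move let the fingers close. It gives the time, the measured TCP pose, the force, the opening and the grip force at its end, in the units of the state.
- read_state(): the state, without advancing time (a new reading comes with each control period).
- camera(name): name is "scene" or "top" or "wrist"; returns a dict with "image" (400x640x3 uint8, blue, green, red), "depth" (400x640 float32, mm along the optical axis (not along the pixel's ray), 0 where there is no reading), "fx", "fy", "cx", "cy" (pixels), "rvec" (rotation vector, rad) and "tvec" (3), from world to camera coordinates, as OpenCV has them. Camera axes: x right, y down, z forward; pixel columns grow to the right and rows downward; lengths in mm; the calibration is good to about 2 mm. A picture is of the moment at which its call begins.
- finish_job(): hands the job in; it is judged then, once.
The state is a dict: "time": time; "q": joint angles; "joint_velocities": joint speeds; "joint_torque": joint torques, N m; "ee_pos": TCP position; "ee_rot": TCP orientation; "contact_force": force on the tool from outside, world axes, zero at the start; "wrist_torque": the same for the moment, N m; "opening": finger opening in mm; "grip_force": force on a finger pad.
Only numpy, scipy, OpenCV 4.12 (cv2) and the standard library are available. Lean on these libraries where they do the work, as an engineer would, in place of code of your own. Each camera call takes 0.05 s, during which the arm holds its last target. There are 200 camera calls.

TASK

Fit the red-brown sanding drum to the tilted bench spindle: first swing the orange handle of the collet nut anticlockwise to its open stop, then take the drum from the wooden rack and set its shank fully home in the collet, its steel flange down on the nose, and last swing the handle clockwise until the nut is hard against its tight stop and the jaws grip the shank. Leave the two other heads in the rack, do not ram the drum into the spindle, and do not disturb the glue bottles or the pile of sanding discs.

Things in the scene. Friction and masses are not known exactly. Their poses are not given: they have to be found in the camera images.
- collet: Steel nose of the spindle, 38 mm across, fixed, axis tilted 30 degrees from vertical. Origin: centre of its mouth, 165 mm above the bench; z out of the mouth (up and towards the robot), y level, x up the slope away from the robot. Funnel mouth 22 mm wide narrows within 6 mm to the bore: 14 mm along x, 15 mm along y when open, 54 mm deep
- nut (a joint): Turn in rad of the brass collet nut (56 mm across, top 4 mm below the mouth): 0 = open stop, grows clockwise seen from outside the mouth, 1.4 = tight stop. Stays where left (friction about 0.25 N m, 3 N at the handle). Two jaws close along collet y by 1.5 mm each per rad, meet the shank at about 1.0 and press on it up to the stop
- handle (a point): Point on the nut's orange handle post: 16 mm diameter, parallel to the collet axis, on a flat steel arm, 95 mm from the axis. In the collet frame the post runs from z -15 to 42 mm and this point is at z 22 mm, at angle (2.321 - joint value) from collet x towards collet y
- jaw_left: Brass collet jaw on the +y side inside the bore; frame as the collet's. Tops of the jaws 8 mm below the mouth
- jaw_right: Brass collet jaw on the -y side inside the bore
- rack: Fixed wooden block 70 x 195 x 50 mm (x, y, z), origin centre of underside, with three upright through holes of 14 mm at y = -62, 0, 62 mm in its frame; a sanding head stands in each
- drum: Sanding drum, about 90 g, 104 mm long. Origin at the shank tip, z along the axis towards the drum. Steel shank 12 mm diameter, z 0 to 48 mm, chamfered tip; dark flange 32 mm diameter, 48 to 54; red-brown sleeve 36 mm diameter, 54 to 98; small screw to 104. Stands shank down in one of the rack's three holes, flange on the block
- flap_wheel: Grey-white flap wheel 46 mm diameter, 22 mm high, on the same shank and flange; stands in the rack, to be left
- cone: Green conical sanding stone, 32 mm at its foot and 102 mm overall, on the same shank and flange; stands in the rack, to be left
- glue_a: White glue bottle with red cap and red-brown label, 38 mm diameter, 91 mm tall, upright; origin centre of underside; bystander
- glue_b: White glue bottle with green cap and green label, 38 mm diameter, 91 mm tall, upright; origin centre of underside; bystander
- discs: Pile of red-brown sanding discs, 125 mm diameter, 32 mm high; origin centre of underside; bystander
- stand: Blue stand of the spindle, fixed; base 150 x 130 x 14 mm, origin centre of underside, x away from the robot, collet mouth at x -30, z 165 mm; dark motor housing 72 mm across. Grey dust hood: upright plate parallel to the collet axis, in the collet frame x 78 to 82 (lip from 64 at its right edge), y -75 to -5, z 0 to 90 mm, on a black 26 mm pipe behind

How it is judged (in metres and radians):
On the way, in this order (a step that is already met when the one before it is completed fails the run):
1. the nut is swung back to its open stop (below 0.2 rad), the drum not yet in the collet (value of joint nut below 0.2 rad and distance between drum and collet above 0.06 m), for 0.1 s.
2. the drum's shank is fully home in the open collet (value of joint nut below 0.5 rad and z of drum in the frame of collet below -0.044 m and angle between the z axis of drum and the z axis of collet, either way round below 0.1 rad and distance between drum and collet below 0.052 m), for 0.2 s.
At the end, for the whole second after the job is handed in: Nut at rest beyond 1.2 rad, both jaws pressing the shank with over 3 N; drum at rest in the collet, flange within 4 mm of the nose, axis within 0.1 rad; other heads within 10 mm, bottles and discs within 30 mm of their starts (value of joint nut above 1.2 rad and velocity of joint nut between -0.05 and 0.05 rad/s and contact force between each of jaw_left, jaw_right and drum above 3 N and z of drum in the frame of collet below -0.044 m and angle between the z axis of drum and the z axis of collet, either way round below 0.1 rad and distance between drum and collet below 0.052 m and linear speed of drum below 0.02 m/s and distance of each of flap_wheel, cone from where it was at the start of the episode below 0.01 m and distance of each of glue_a, glue_b, discs from where it was at the start of the episode below 0.03 m); the robot touches nothing.
It fails at once if a glue bottle is tipped over (angle between any of glue_a, glue_b's own z axis and vertical above 0.5 rad).
It fails at once if another head is lifted out of the rack (distance of any of flap_wheel, cone from where it was at the start of the episode above 0.04 m).
It fails at once if the drum is forced against the spindle with more than 60 N before the nut is tightened (contact force between drum and stand above 60 N and value of joint nut below 0.8 rad).
It also fails if it takes over 72 s, if anything falls off the work surface, if the arm or the gripper's body presses on something with over 40 N, if the wrist force passes 120 N, or if a joint passes its speed limit or range.

## Working session

There is one attempt and no reset: what is moved stays moved. The work goes in short steps, Python scripts to look and compute and a shell command to move; the robot and the scene stay as the last step left them, time stands still between calls to the robot, and variables do not carry over. Pictures are saved under pics/ and viewed, at most 10 in all, crops included, and the job is handed in when it is done.

```bash
ls; mkdir -p pics; python3 - <<'E'
from station import *
import cv2
s=read_state();print(s)
try: print(grip_depth)
except Exception as e: print(e)
a=camera("scene");b=camera("top")
cv2.imwrite("pics/a.png",a["image"]);cv2.imwrite("pics/b.png",b["image"])
import pickle;pickle.dump((a,b),open("ab.pkl","wb"))
E
```

```text
pics
{'time': 0.0, 'q': array([-1.43318258e+00,  2.17799899e-01,  1.61493723e+00,  1.99883276e-06,
        1.31129423e+00, -1.12161619e-01]), 'joint_velocities': array([-8.17881740e-04,  4.40002820e-04, -4.35528026e-04,  5.01992434e-04,
       -3.21184796e-04, -9.38381182e-05]), 'joint_torque': array([ 1.21189523e-04, -3.96844625e+01, -3.03853583e+01, -8.56990800e-05,
        9.69831337e-03, -7.00127444e-06]), 'ee_pos': array([ 154.41325307, -604.70126869,  198.63837609]), 'ee_rot': array([-3.11470543e+00, -3.91022567e-01,  4.56797177e-05]), 'contact_force': array([0.38050251, 0.19999574, 0.53773221]), 'wrist_torque': array([0.02397194, 0.0012482 , 0.04222758]), 'grip_force': 0.0, 'opening': 85.38469243905834}
18.700000000000003
```

View pics/a.png

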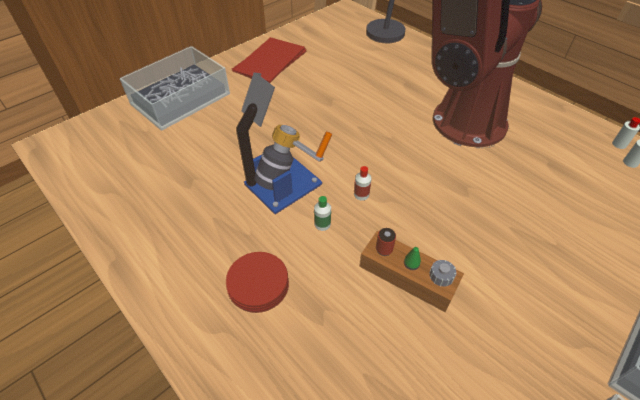

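View pics/b.png

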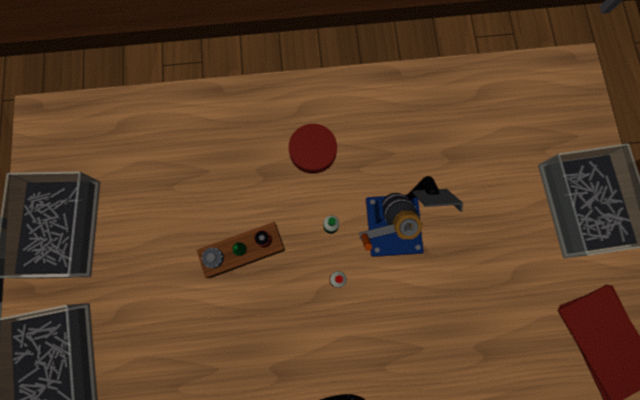

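The scene picture shows the drum in the end hole nearest the spindle, at (387,240). In the top view the drum is at (263,238), the mouth at (407,226), the handle at (368,243), the bottles at (331,223) and (338,280), and the discs at (313,148). Next I'll measure these.

```bash
cat > h.py <<'E'
import numpy as np,cv2
from scipy.spatial.transform import Rotation as R
def cloud(c):
    d=c["depth"];v,u=np.mgrid[:400,:640]
    P=np.stack([(u-c["cx"])/c["fx"]*d,(v-c["cy"])/c["fy"]*d,d],-1)
    M=R.from_rotvec(np.ravel(c["rvec"])).as_matrix()
    W=(P-np.ravel(c["tvec"]))@M; W[d<=0]=np.nan
    return W
def hsv(c): return cv2.cvtColor(c["image"],cv2.COLOR_BGR2HSV).astype(int)
E
python3 - <<'E'
import pickle;from h import *
a,b=pickle.load(open("ab.pkl","rb"));np.set_printoptions(precision=1,suppress=True)
for n,c,pts in(("scene",a,[(387,232),(387,240),(289,131),(325,140),(364,170),(323,200),(258,275),(444,268),(413,248)]),("top",b,[(263,238),(239,249),(212,258),(407,226),(368,243),(331,222),(338,280),(313,148),(300,300)])):
    W=cloud(c)
    for u,v in pts: print(n,u,v,W[v,u],end=';')
    H=hsv(c);h,s,vv=H[...,0],H[...,1],H[...,2]
    m={"orange":(h>5)&(h<16)&(s>200)&(vv>120),"blue":(h>105)&(h<125)&(s>150),"brass":(h>17)&(h<28)&(s>120)&(W[...,2]>110)}
    print()
    for k,x in m.items():
        x=x&np.isfinite(W[...,0])&(W[...,2]>3)&(np.abs(W[...,1])<600)
        if x.sum():
            Q=W[x];vs,us=np.where(x);print(n,k,x.sum(),us.min(),us.max(),vs.min(),vs.max(),Q.mean(0),Q.min(0),Q.max(0))
    if n=="top":
        x=m["blue"]&(np.abs(W[...,2]-14)<6);print(cv2.minAreaRect(W[x][:,:2].astype(np.float32)),x.sum())
        x=(np.abs(W[...,2]-50)<5)&(W[...,1]>100)&(W[...,1]<420)&(W[...,0]>350)&(W[...,0]<680)
        print("rack",cv2.minAreaRect(W[x][:,:2].astype(np.float32)),x.sum())
E
```

```text
scene 387 232 [531.7 143.2 104.5];scene 387 240 [545.5 155.7 103.5];scene 289 131 [ 524.6 -161.2  169.1];scene 325 140 [497.  -74.3 182.7];scene 364 170 [428.8 -15.6  88.9];scene 323 200 [561.7 -10.2  93.6];scene 258 275 [758.7   9.2  33.3];scene 444 268 [505.5 265.9  88.4];scene 413 248 [521.8 201.4 101.8];
scene orange 147 317 331 132 156 [500.  -75.2 172.8] [479.5 -82.1 146.3] [515.8 -69.5 195.7]
scene blue 55 255 310 157 194 [ 537.1 -159.3   41.6] [ 477.9 -217.4   10.5] [ 610.3 -110.1   88.9]
scene brass 329 272 501 39 147 [ 535.5 -157.9  162. ] [ 171.2 -196.5  136.6] [556.3  87.6 356.2]
top 263 238 [531.7 141.6 107.5];top 239 249 [513.5 198.6  96.8];top 212 258 [499.8 261.8  90.4];top 407 226 [ 523.3 -175.6  140.3];top 368 243 [490.2 -79.8 193.3];top 331 222 [555.3 -14.7  91.9];top 338 280 [423.7 -16.5  93.9];top 313 148 [757.    8.3  34.9];top 300 300 [386.1  75.6   5.5];
top orange 3 367 369 245 246 [485.3 -78.2 196.2] [484.2 -80.7 195. ] [486.1 -76.8 197.8]
top blue 1351 331 436 178 399 [ 524.4 -156.    32.7] [ 229.1 -234.1    9.6] [618.8  25.3 300.1]
top brass 121 330 434 179 397 [ 527.5 -167.5  167.1] [ 228.3 -224.5  119.8] [611.7  26.8 266.9]
((545.2850952148438, -172.92489624023438), (124.95877075195312, 145.009033203125), 88.06513214111328) 1044
rack ((518.1041870117188, 206.31687927246094), (70.7975845336914, 195.28021240234375), 14.56088638305664) 1627
```

```bash
python3 -m creep '[[[0,0,-50],0,85],[[0,0,-50],0,85],[[35,-33,0],0,85],[[35,-33,0],0,85],[[35,-33,0],0,85],[[35,-33,0],0,85],[[35,-33,0],0,85],[[35,-33,0],0,85],[[35,-33,0],0,85],[[35,-33,0],0,85],[[35,-33,0],0,85],[[35,-33,0],0,85],[[35,-33,0],0,85],[[35,-33,0],0,85],[[35,-33,0],0,85],[[0,0,0],-8.4,85],[[0,0,0],-8.4,85],[[0,0,0],-8.4,85],[[0,0,0],-8.4,85],[[0,0,0],-8.4,85]]'
python3 -m creep '[[[0,0,0],-8.4,85],[[0,0,0],-8.4,85],[[0,0,0],-8.4,85],[[0,0,0],-8.4,85],[[0,0,0],-8.4,85],[[0,0,0],0,85],[[0,0,0],0,85]]'
python3 - <<'E'
from station import *;import cv2,pickle
from h import *
c=camera("wrist");cv2.imwrite("pics/c.png",c["image"]);pickle.dump(c,open("c.pkl","wb"))
E
```

```text
time: 2.1
ee_pos: [489.0, -77.2, 299.3]
ee_rot: [-2.764, -1.491, 0.001]
contact_force: [-0.5, 0.3, -0.3]
opening: 84.9
grip_force: 0.0
time: 2.8
ee_pos: [489.1, -77.4, 299.6]
ee_rot: [-2.058, -2.373, 0.0]
contact_force: [-0.1, -0.6, 0.1]
opening: 85.1
grip_force: 0.0
```

View pics/c.png

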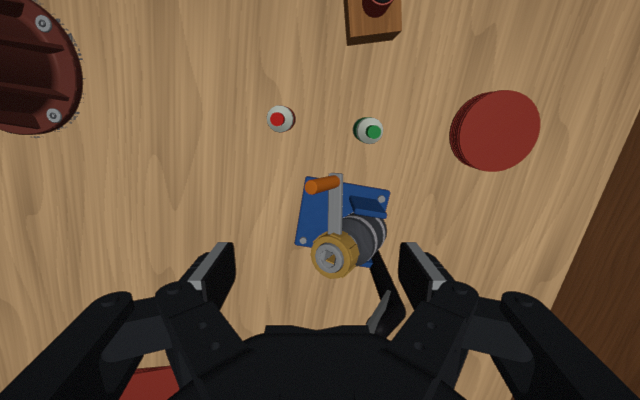

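The wrist picture shows the nut around (333,256), the post's top at (313,187) and the blue base around (340,210). I'll fit the collet and the joint from this cloud.

```bash
python3 - <<'E'
import pickle;from h import *
np.set_printoptions(precision=1,suppress=True)
a,b=pickle.load(open("ab.pkl","rb"));cw=pickle.load(open("c.pkl","rb"))
for n,c in(("w",cw),("t",b),("s",a)):
    W=cloud(c);H=hsv(c);h,s,v=[H[...,i] for i in range(3)]
    reg=(W[...,0]>420)&(W[...,0]<640)&(W[...,1]<-50)&(W[...,1]>-260)
    bl=reg&(h>105)&(h<125)&(s>150)&(np.abs(W[...,2]-14)<6)
    Q=W[bl][:,:2].astype(np.float32)
    if len(Q)>20: print(n,"base",cv2.minAreaRect(Q),len(Q))
    br=reg&(h>15)&(h<30)&(s>110)&(W[...,2]>115);B=W[br]
    if len(B): print(n,"brass",len(B),np.median(B,0),B.min(0),B.max(0))
    o=reg&(h>4)&(h<15)&(s>200)&(v>100)&(W[...,2]>120);O=W[o]
    if len(O): print(n,"or",len(O),O.mean(0),O.min(0),O.max(0))
    for psi in (0,-.035,-.07):
        Z=np.array([-.5*np.cos(psi),-.5*np.sin(psi),.866]);Y=np.array([-np.sin(psi),np.cos(psi),0]);X=np.cross(Y,Z);M=np.array([X,Y,Z])
        c0=np.array([545.3,-172.9,0])+[-30*np.cos(psi),-30*np.sin(psi),165]
        L=(B-c0)@M.T;T=L[np.abs(L[:,2]+4)<5]
        r=cv2.minEnclosingCircle(T[:,:2].astype(np.float32)) if len(T)>5 else None
        A=(O-c0)@M.T
        print(psi,len(T),r,"z",np.median(T[:,2]) if len(T) else 0,"or",A.mean(0),A.max(0),A.min(0))
E
```

```text
w base ((546.1263427734375, -172.2971649169922), (126.08141326904297, 145.8729248046875), 88.46086120605469) 1913
w brass 1217 [ 532.1 -160.6  162.7] [ 424.5 -225.3  115.2] [617.9 -57.5 427.2]
w or 389 [494.9 -76.8 180.8] [477.2 -85.2 149.5] [515.9 -70.9 197.5]
0 753 ((2.062490224838257, -0.5485581755638123), 30.512710571289062) z -3.8701882405417196 or [-9.7 96.1 23.9] [ -5.6 102.   42.7] [-20.2  87.7 -13.1]
-0.035 756 ((2.091212272644043, -1.3978846073150635), 30.510568618774414) z -3.8535373609162313 or [-12.6  94.3  25.5] [ -8.4 100.   44.3] [-23.   85.5 -11.4]
-0.07 764 ((1.917499303817749, -2.080423355102539), 30.607988357543945) z -3.8614845189252045 or [-15.4  92.4  27.2] [-11.2  98.1  45.8] [-25.8  83.1  -9.7]
t base ((545.2850952148438, -172.92489624023438), (124.95877075195312, 145.009033203125), 88.06513214111328) 1044
t brass 381 [ 533.3 -168.8  164.1] [ 496.  -227.1  119.8] [ 617.2 -142.8  229.2]
t or 31 [483.1 -77.9 194.8] [478.1 -82.9 190.9] [488.5 -72.5 199.8]
0 271 ((2.7335867881774902, 0.9887428283691406), 29.688369750976562) z -3.112684258036756 or [-12.9  95.   4
[... 379 characters left out ...]
6328125, -150.61648559570312), (133.17210388183594, 87.09519958496094), 7.223198890686035) 34
s brass 354 [ 542.2 -157.8  159.9] [ 499.1 -228.3  130.3] [ 621.5 -142.1  214.8]
s or 79 [499.7 -75.4 172.7] [479.5 -82.1 146.3] [515.8 -70.  195.7]
0 96 ((29.05248260498047, -9.233561515808105), 55.72911071777344) z -5.6241500841718075 or [-9.6 97.5 14.5] [ -2.2 102.9  40.2] [-18.6  90.8 -15.1]
-0.035 101 ((39.23360824584961, -16.587190628051758), 67.86579895019531) z -5.390244580901545 or [-12.6  95.8  16.2] [ -5.1 100.8  42. ] [-21.5  88.8 -13.5]
-0.07 104 ((40.146209716796875, -14.854570388793945), 68.2164077758789) z -5.507753981547622 or [-15.4  94.   17.8] [-8.  98.7 43.7] [-24.3  86.5 -11.8]
```

```bash
cat >> h.py <<'E'
PSI=-.03;C0=np.array([516.5,-172.5,165.5])
Zc=np.array([-.5*np.cos(PSI),-.5*np.sin(PSI),.866]);Yc=np.array([-np.sin(PSI),np.cos(PSI),0]);Xc=np.cross(Yc,Zc)
Mc=np.stack([Xc,Yc,Zc],1)
def W_(p): return C0+Mc@np.array(p)
def L_(p): return Mc.T@(np.array(p)-C0)
def hnd(q,z=22): a=2.321-q;return W_([95*np.cos(a),95*np.sin(a),z])
def totool(s,d): # world shift->tool axes
    return R.from_rotvec(s["ee_rot"]).as_matrix().T@np.array(d)
def yang(s):
    y=R.from_rotvec(s["ee_rot"]).as_matrix()[:,1];return np.degrees(np.arctan2(y[1],y[0]))
E
python3 - <<'E'
from h import *;from station import *
np.set_printoptions(precision=1,suppress=True)
s=read_state();print(s["ee_pos"],yang(s))
for q in (.61,.4,.2,0,-.1,.5,.7,.9,1.1,1.3,1.4,1.5):
    t=hnd(q)-hnd(q+.01);t=Mc@np.array([-np.sin(2.321-q),np.cos(2.321-q),0])
    print(q,hnd(q),"tangent(open) ang",np.degrees(np.arctan2(-t[1],-t[0])))
print(totool(s,hnd(.61)-[0,0,20]-s["ee_pos"]))
E
```

```text
[489.1 -77.4 299.7] 8.165682294952688
0.61 [496.8 -77.8 177.9] tangent(open) ang 7.5370923712121325
0.4 [480.  -82.1 168.3] tangent(open) ang 21.15004982458591
0.2 [464.9 -89.9 159.7] tangent(open) ang 33.59096613330129
0 [ 451.5 -101.   152.2] tangent(open) ang 45.38265878496397
-0.1 [ 445.6 -107.7  148.9] tangent(open) ang 51.02997765378005
0.5 [487.9 -79.6 172.8] tangent(open) ang 14.722595650215714
0.7 [504.2 -77.2 182.2] tangent(open) ang 1.601742866540129
0.9 [520.6 -78.6 191.6] tangent(open) ang -11.605113777775868
1.1 [536.4 -83.8 200.8] tangent(open) ang -24.56186265015736
1.3 [550.9 -92.5 209.4] tangent(open) ang -37.0040122427365
1.4 [557.5 -98.1 213.3] tangent(open) ang -42.98463136626069
1.5 [ 563.6 -104.4  216.9] tangent(open) ang -48.79706994435689
[ -1.6   7.6 141.8]
```

```bash
python3 -m creep '[[[-1.6,7.6,0],0,62],[[0,0,0],0,62],[[0,0,0],0,62],[[0,0,30],0,62],[[0,0,30],0,62],[[0,0,30],0,62],[[0,0,25],0,62],[[0,0,15],0,62],[[0,0,12],0,62],[[0,0,0],0,62],[[0,0,0],0,62]]'
python3 - <<'E'
from station import *;import cv2,pickle
c=camera("wrist");cv2.imwrite("pics/d.png",c["image"])
E
```

```text
time: 3.95
ee_pos: [497.9, -78.2, 158.9]
ee_rot: [2.054, 2.376, 0.001]
contact_force: [-0.7, 0.8, 0.1]
opening: 62.0
grip_force: 0.0
```

View pics/d.png

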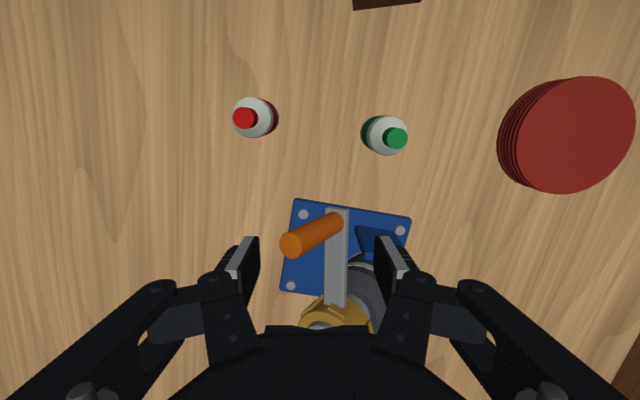

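The post stands between the fingers: its top is at (291,244), its foot at (338,215) and the pads are at 240 and 395. I'll work out the arc rows.

```bash
cat >> h.py <<'E'
def arc(s,qs,dz=-20,gain=1):
    p=s["ee_pos"];A=yang(s)
    for q in qs:
        t=hnd(q)+[0,0,dz];d=t-p;
        x=np.radians(A+90);tx=np.array([np.cos(x),np.sin(x)]);ty=np.array([np.cos(x-np.pi/2),np.sin(x-np.pi/2)])
        tn=Mc@np.array([-np.sin(2.321-q),np.cos(2.321-q),0]);B=np.degrees(np.arctan2(-tn[1],-tn[0]))
        r=[[round(float(v),1) for v in (d[:2]@tx,d[:2]@ty,-d[2])],round(float(np.clip(A-B,-8.5,8.5)),1)]
        A-=r[1];print(round(q,2),r);p=t
E
python3 - <<'E'
from h import *;from station import *
arc(read_state(),np.arange(.53,-.3,-.08))
E
```

```text
0.53 [[0.4, -7.9, 5.2], -4.5]
0.45 [[-0.3, -6.6, 3.7], -5.1]
0.37 [[-0.3, -6.7, 3.6], -5.1]
0.29 [[-0.3, -6.8, 3.5], -5.1]
0.21 [[-0.3, -6.8, 3.3], -4.9]
0.13 [[-0.3, -6.9, 3.2], -4.8]
0.05 [[-0.3, -7.0, 3.0], -4.7]
-0.03 [[-0.3, -7.1, 2.8], -4.6]
-0.11 [[-0.3, -7.1, 2.6], -4.5]
-0.19 [[-0.3, -7.2, 2.4], -4.4]
-0.27 [[-0.3, -7.3, 2.1], -4.3]
```

```bash
python3 -m creep '[[[0.4,-7.9,5],-4.5,62],[[-0.3,-6.6,3.7],-5,62],[[-0.3,-6.7,3.6],-5,62],[[-0.3,-6.8,3.5],-5,62],[[-0.3,-6.8,3.3],-5,62],[[-0.3,-6.9,3.2],-5,62],[[-0.3,-7,3],-5,62],[[-0.3,-7,2.8],-4.5,62],[[0,0,0],0,62]]'
python3 -m creep '[[[-0.3,-3.5,1.2],-2,62],[[-0.3,-3.5,1.2],-2,62],[[0,0,0],0,62]]'
python3 -m creep '[[[-0.3,-3.5,1.2],-2,62],[[0,0,0],0,62]]'
```

```text
time: 4.9
ee_pos: [449.6, -102.7, 131.2]
ee_rot: [1.144, 2.923, 0.002]
contact_force: [0.6, 2.1, -1.1]
opening: 61.8
grip_force: 0.7
time: 5.2
ee_pos: [445.2, -107.8, 128.3]
ee_rot: [1.043, 2.962, 0.002]
contact_force: [1.3, 2.9, -0.8]
opening: 62.0
grip_force: 1.4
time: 5.4
ee_pos: [442.9, -110.8, 126.8]
ee_rot: [0.991, 2.981, 0.001]
contact_force: [1.3, 2.5, -0.8]
opening: 62.0
grip_force: 1.4
```

```bash
python3 -m creep '[[[-0.3,-3.5,1],-2,62],[[0,-3,1],-2,62],[[0,0,0],0,62]]'
python3 -m creep '[[[-0.3,-3,0.8],-2,62],[[0,-3,0.8],-1,62],[[0,0,0],0,62]]'
```

```text
time: 5.7
ee_pos: [439.1, -116.4, 124.5]
ee_rot: [0.887, 3.014, 0.0]
contact_force: [0.8, 3.0, -0.7]
opening: 61.8
grip_force: 1.2
time: 6.0
ee_pos: [435.7, -121.8, 122.6]
ee_rot: [-0.807, -3.035, -0.0]
contact_force: [0.6, 2.4, -1.3]
opening: 61.9
grip_force: 1.3
```

```bash
cat >> h.py <<'E'
def findq():
    from station import camera
    c=camera("top"); out=[]
    for n in("wrist","scene","top"):
        c=camera(n);W=cloud(c);H=hsv(c);h,s,v=[H[...,i] for i in range(3)]
        m=(h>4)&(h<15)&(s>200)&(v>90)&(W[...,2]>100)&(W[...,2]<270)&(W[...,0]>400)&(W[...,0]<620)&(np.abs(W[...,1]+110)<80)
        if m.sum()<8: continue
        P=(W[m]-C0)@Mc;P=P[(np.hypot(P[:,0],P[:,1])>75)&(np.hypot(P[:,0],P[:,1])<115)]
        if len(P)<8: continue
        a=np.arctan2(P[:,1],P[:,0]);print(n,len(P),"q",round(2.321-np.median(a),3),"r",round(np.median(np.hypot(P[:,0],P[:,1])),1),"z",P[:,2].min().round(),P[:,2].max().round())
    return
E
python3 - <<'E'
from h import *;findq()
from station import *;import cv2
cv2.imwrite("pics/e.png",camera("wrist")["image"])
E
```

```text
wrist 686 q 0.007 r 94.6 z 27.0 44.0
scene 49 q 0.072 r 94.2 z -13.0 22.0
```

View pics/e.png

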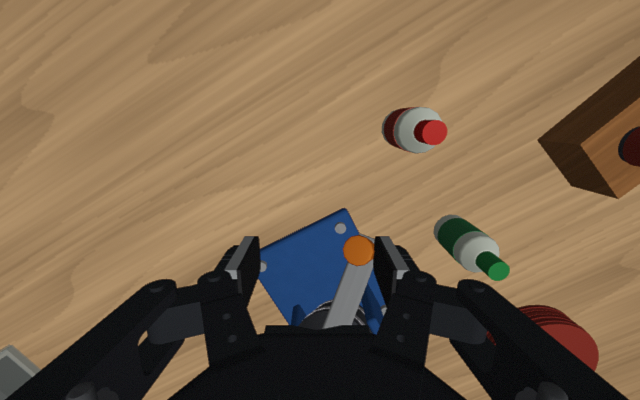

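The post at (358,250) bears on the right pad (385), and q is about 0.0 to 0.07. I'll push once more to feel the stop.

```bash
python3 -m creep '[[[0,-3,0.5],0,62],[[0,-3,0.5],0,62],[[0,0,0],0,62]]'; python3 -c "
from h import *;findq()"
```

```text
time: 6.55
ee_pos: [435.5, -122.4, 122.2]
ee_rot: [0.809, 3.033, 0.019]
contact_force: [6.1, 15.9, 1.0]
opening: 62.0
grip_force: 8.4
wrist 678 q 0.005 r 94.5 z 34.0 44.0
scene 45 q 0.067 r 93.2 z -13.0 22.0
```

```bash
python3 -m creep '[[[0,12,-2],0,66],[[0,8,-2],0,66],[[0,0,-30],0,75],[[0,0,-40],0,85],[[0,0,-40],0,85],[[0,0,-30],0,85],[[0,0,0],8.5,85],[[0,0,0],8.5,85],[[0,0,0],8.5,85],[[0,0,0],8.5,85],[[0,0,0],8.5,85],[[0,0,0],3,85],[[0,0,0],0,85]]'; python3 - <<'E'
from h import *;from station import *
s=read_state();print(s["ee_pos"],yang(s),totool(s,np.array([532.5,143,250])-s["ee_pos"]))
E
```

```text
time: 8.05
ee_pos: [443.0, -110.4, 266.1]
ee_rot: [1.916, 2.488, -0.002]
contact_force: [0.3, -0.8, -0.7]
opening: 84.9
grip_force: 0.0
[ 443.04360758 -110.43758032  266.08273568] 14.798854201903357 [222.21036309 151.22950917  15.61722592]
```

```bash
python3 -m creep '[[[37,25.2,0],0,85],[[37,25.2,0],0,85],[[37,25.2,0],0,85],[[37,25.2,0],0,85],[[37,25.2,0],0,85],[[37,25.2,15],0,85],[[0,0,0],0,85],[[0,0,0],0,85]]'; python3 - <<'E'
from h import *;from station import *
s=read_state();np.set_printoptions(precision=1,suppress=True)
c=camera("wrist");cv2.imwrite("pics/f.png",c["image"]);W=cloud(c);H=hsv(c)
m=np.isfinite(W[...,0])&(np.abs(W[...,0]-532)<40)&(np.abs(W[...,1]-143)<40)
t=m&(W[...,2]>92)&(W[...,2]<112);Q=W[t];print(len(Q),np.median(Q,0),cv2.minEnclosingCircle(Q[:,:2].astype(np.float32)))
for z0 in(84,97): 
    b=np.isfinite(W[...,0])&(np.abs(W[...,0]-520)<80)&(np.abs(W[...,1]-200)<110)&(W[...,2]>z0)&(W[...,2]<115)
    n,lab,st,ce=cv2.connectedComponentsWithStats(b.astype(np.uint8))
    for i in range(1,n):
        if st[i,4]>15: Q=W[lab==i];print(z0,st[i,4],cv2.minEnclosingCircle(Q[:,:2].astype(np.float32)),Q[:,2].max(),ce[i])
x=(np.abs(W[...,2]-50)<3)&(W[...,1]>90)&(W[...,1]<420)&(W[...,0]>350)&(W[...,0]<680)
print("rack",cv2.minAreaRect(W[x][:,:2].astype(np.float32)),x.sum())
print(s["ee_pos"],yang(s))
E
```

```text
time: 8.85
ee_pos: [532.1, 143.8, 250.0]
ee_rot: [-1.913, -2.492, 0.004]
contact_force: [0.4, -0.3, 0.5]
opening: 85.2
grip_force: 0.0
722 [534.2 147.  104.2] ((534.4951171875, 145.3552703857422), 18.139062881469727)
84 287 ((503.32806396484375, 265.223876953125), 9.977163314819336) 92.04761663511933 [319.8  65.3]
84 248 ((518.8688354492188, 205.2021484375), 10.512029647827148) 105.41020954923081 [319.3 122.8]
84 747 ((534.5293579101562, 145.36199951171875), 18.145553588867188) 108.85647444936063 [318.9 175.7]
97 114 ((518.9290771484375, 205.25131225585938), 6.819112777709961) 105.41020954923081 [319.3 123.4]
97 704 ((534.4951171875, 145.3552703857422), 18.139062881469727) 108.85647444936063 [318.9 176.5]
rack ((519.0140380859375, 205.13592529296875), (70.11544036865234, 195.21170043945312), 14.621866226196289) 5509
[532.1 143.8 250. ] 14.989190527474713
```

View pics/f.png

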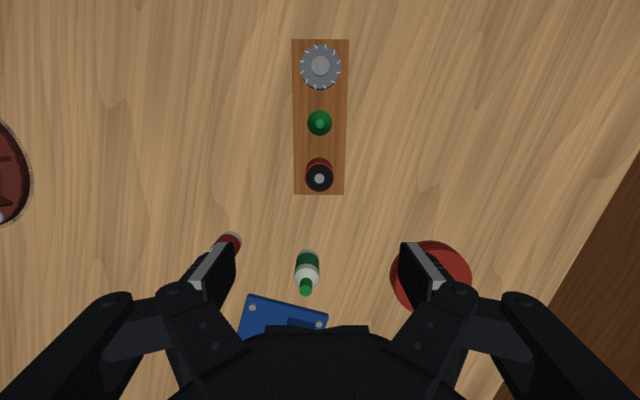

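The drum's end screw is at (319,177), and all three heads are in line. The drum axis is at (534.5, 145.3), which agrees with the rack fit. Going down to grasp.

```bash
python3 -m creep '[[[5.8,2.7,0],0,85],[[0,0,40],0,85],[[0,0,40],0,85],[[0,0,30],0,85],[[0,0,25],0,85],[[0,0,25],0,85],[[0,0,15],0,85],[[0,0,10],0,85],[[0,0,0],0,85],[[0,0,0],0,85]]'
python3 -m creep '[[[0,0,0],0,30],[[0,0,0],0,30],[[0,0,0],0,30],[[0,0,0],0,30],[[0,0,0],0,30],[[0,0,0],0,30],[[0,0,0],0,30],[[0,0,0],0,30]]'
```

```text
time: 9.9
ee_pos: [534.5, 149.8, 66.8]
ee_rot: [1.916, 2.488, 0.002]
contact_force: [-0.1, 0.4, 0.8]
opening: 84.9
grip_force: 0.0
time: 10.7
ee_pos: [534.3, 150.0, 67.9]
ee_rot: [1.915, 2.489, 0.001]
contact_force: [-4.0, -1.1, 8.7]
opening: 30.3
grip_force: 4.3
```

```bash
python3 -m creep '[[[0,0,0],0,30],[[0,0,0],0,30]]';python3 - <<'E'
from station import *;import cv2
cv2.imwrite("pics/g.png",cv2.resize(camera("scene")["image"][200:320,340:500],(800,600)))
E
```

```text
time: 10.9
ee_pos: [534.3, 149.9, 67.9]
ee_rot: [1.916, 2.489, 0.001]
contact_force: [-3.5, -1.1, 8.0]
opening: 30.3
grip_force: 4.3
```

View pics/g.png

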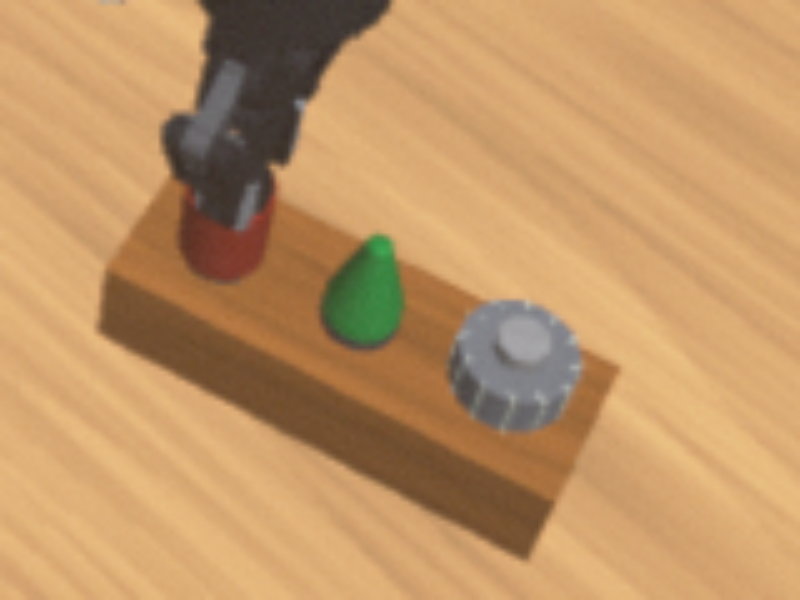

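The gripper's far finger overlaps the upper half of the sleeve. The opening of 30 mm is under the 36 mm sleeve diameter, so I'll close further and read the force.

```bash
python3 -m creep '[[[0,0,0],0,26],[[0,0,0],0,26]]'; python3 - <<'E'
from h import *;from station import *
c=camera("wrist");s=read_state();print(s["wrist_torque"],s["ee_pos"])
W=cloud(c);m=np.isfinite(W[...,0])&(np.hypot(W[...,0]-534.5,W[...,1]-145.3)<30)&(W[...,2]>53)&(W[...,2]<112)
H=hsv(c);red=m&((H[...,0]<8)|(H[...,0]>172))&(H[...,1]>120)
print(m.sum(),red.sum());
for x in(red,m&(W[...,2]>90)): Q=W[x];print(np.median(Q,0),Q.min(0),Q.max(0))
cv2.imwrite("pics/h.png",c["image"])
E
```

```text
time: 11.15
ee_pos: [534.0, 149.7, 68.3]
ee_rot: [1.916, 2.489, -0.0]
contact_force: [-5.8, -1.4, 12.2]
opening: 26.0
grip_force: 13.5
[-0.24026099  0.66286749 -0.01024658] [534.03751086 149.74028179  68.30007334]
3811 1366
[529.64744714 162.14500371  89.16948084] [519.10679714 131.89891921  58.45280531] [550.7975219  165.65227932 110.11945149]
[535.49348817 151.40022601 105.12658094] [507.29012736 130.51692071  90.0228363 ] [557.6165616  165.83749802 111.98574365]
```

View pics/h.png

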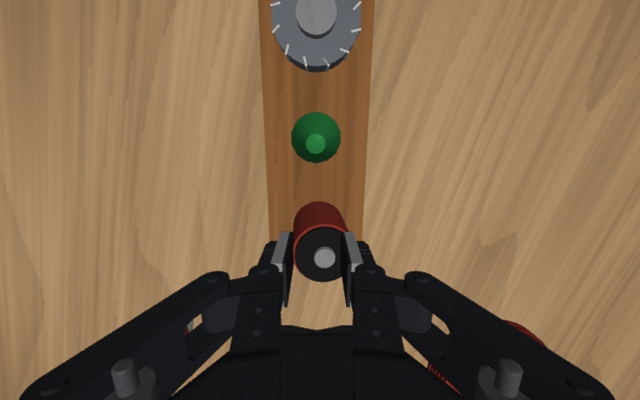

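The pads flank the drum at (285,265) and (352,265) and the cone is clear. The fingers are compliant, so the grip force follows the commanded opening. Lifting.

```bash
python3 -m creep '[[[0,0,0],0,22],[[0,0,-5],0,22],[[0,0,-10],0,22],[[0,0,-20],0,22],[[0,0,-30],0,22],[[0,0,-30],0,22],[[0,0,-40],0,22],[[0,0,-40],0,22],[[0,0,-20],0,22],[[0,0,0],0,22],[[0,0,0],0,22]]'; python3 - <<'E'
from h import *;from station import *
np.set_printoptions(precision=1,suppress=True)
s=read_state();p=s["ee_pos"];M=R.from_rotvec(s["ee_rot"]).as_matrix();print(p,yang(s))
for n in("wrist","scene","top"):
    c=camera(n);W=cloud(c);H=hsv(c)
    m=np.isfinite(W[...,0])&(np.hypot(W[...,0]-534.5,W[...,1]-148)<35)&(W[...,2]>150)&(W[...,2]<320)
    red=m&((H[...,0]<8)|(H[...,0]>172))&(H[...,1]>120)&(H[...,2]>40)
    Q=(W[red]-p)@M
    if len(Q): print(n,len(Q),np.median(Q,0),Q.min(0),Q.max(0))
E
```

```text
time: 12.3
ee_pos: [533.7, 150.0, 261.0]
ee_rot: [1.916, 2.489, 0.002]
contact_force: [0.4, 0.3, -0.5]
opening: 22.1
grip_force: 0.0
[533.7 150.  261. ] 14.815760651340746
```

```bash
python3 -m creep '[[[0,0,0],0,85],[[0,0,0],0,85],[[0,0,0],0,85],[[0,0,0],0,85]]'; python3 - <<'E'
from h import *;from station import *
np.set_printoptions(precision=1,suppress=True)
c=camera("wrist");W=cloud(c)
b=np.isfinite(W[...,0])&(np.abs(W[...,0]-520)<80)&(np.abs(W[...,1]-200)<110)&(W[...,2]>84)&(W[...,2]<125)
n,lab,st,ce=cv2.connectedComponentsWithStats(b.astype(np.uint8))
for i in range(1,n):
    if st[i,4]>15: Q=W[lab==i];print(st[i,4],cv2.minEnclosingCircle(Q[:,:2].astype(np.float32)),Q[:,2].max())
E
```

```text
time: 12.85
ee_pos: [533.4, 149.8, 260.4]
ee_rot: [-1.916, -2.489, 0.001]
contact_force: [0.7, -0.2, 0.2]
opening: 78.5
grip_force: 0.0
261 ((503.2569580078125, 265.3110046386719), 10.061684608459473) 91.69107646253458
229 ((519.0049438476562, 205.10523986816406), 10.59184455871582) 105.90438309044595
707 ((535.2114868164062, 145.8745574951172), 18.113094329833984) 108.46472045308649
```

```bash
python3 -m creep '[[[-3.5,0.7,0],0,85],[[0,0,40],0,85],[[0,0,40],0,85],[[0,0,40],0,85],[[0,0,30],0,85],[[0,0,25],0,85],[[0,0,15],0,85],[[0,0,14],0,85],[[0,0,0],0,85],[[0,0,0],0,85]]'
python3 -m creep '[[[0,0,0],0,34],[[0,0,0],0,34],[[0,0,0],0,34],[[0,0,0],0,34],[[0,0,0],0,34],[[0,0,0],0,34]]'
python3 -m creep '[[[0,0,0],0,25],[[0,0,0],0,25],[[0,0,0],0,15],[[0,0,0],0,15]]'
```

```text
time: 13.9
ee_pos: [535.9, 146.7, 57.5]
ee_rot: [1.916, 2.489, 0.001]
contact_force: [0.3, -0.6, 0.6]
opening: 84.9
grip_force: 0.0
time: 14.5
ee_pos: [535.6, 146.7, 57.7]
ee_rot: [1.916, 2.489, 0.001]
contact_force: [-1.0, -0.4, 5.6]
opening: 34.6
grip_force: 27.3
time: 14.9
ee_pos: [535.6, 146.7, 57.9]
ee_rot: [1.916, 2.489, 0.001]
contact_force: [-2.6, 0.2, 7.0]
opening: 32.9
grip_force: 58.9
```

```bash
python3 -m creep '[[[0,0,-5],0,15],[[0,0,-10],0,15],[[0,0,-20],0,15],[[0,0,-30],0,15],[[0,0,-40],0,15],[[0,0,-40],0,15],[[0,0,-40],0,15],[[0,0,-20],0,15],[[0,0,0],0,15],[[0,0,0],0,15]]'; cat >>h.py <<'E'
def drumfit():
    from station import camera,read_state
    s=read_state();p=s["ee_pos"];M=R.from_rotvec(s["ee_rot"]).as_matrix()
    for n in("wrist","scene","top"):
        c=camera(n);W=cloud(c);H=hsv(c);Q=(W-p)@M
        m=np.isfinite(Q[...,0])&(np.hypot(Q[...,0],Q[...,1])<60)&(np.abs(Q[...,2]+10)<70)
        red=m&((H[...,0]<8)|(H[...,0]>172))&(H[...,1]>120)&(H[...,2]>40)
        P=Q[red]
        if len(P)>10: print(n,len(P),"tool frame med",np.median(P,0).round(1),P.min(0).round(1),P.max(0).round(1))
    return s
E
python3 - <<'E'
from h import *
s=drumfit();print(s["ee_pos"],yang(s),s["grip_force"])
t=W_([0,0,0]);print(t)
E
```

```text
time: 15.9
ee_pos: [534.5, 146.6, 261.1]
ee_rot: [-1.916, -2.489, 0.001]
contact_force: [-1.0, -0.0, -2.0]
opening: 33.4
grip_force: 60.6
wrist 1594 tool frame med [ 15.   -0.4 -32.1] [-10.  -42.1 -79.9] [17.7 47.7  0.2]
scene 251 tool frame med [ 10.5  13.2 -15. ] [-13.3  -6.9 -43.5] [17.9 18.8  3.2]
[534.50892453 146.56686157 261.11191221] 14.814121758209449 60.61163663864136
[ 516.5 -172.5  165.5]
```

Held firmly, sleeve end about 2 mm below the TCP. The shank tip is therefore about 56 mm below the TCP. Rising, turning and crossing over to the spindle.

```bash
python3 -m creep '[[[0,0,-30],-8.2,15],[[0,0,-19],-8.2,15],[[0,0,0],-8.2,15],[[0,0,0],-8.2,15],[[0,0,0],-8.2,15],[[0,0,0],-8.2,15],[[0,0,0],-8.2,15],[[0,0,0],-8.2,15],[[0,0,0],-7.9,15],[[0,0,0],0,15],[[0,0,0],0,15]]'; python3 - <<'E'
from h import *;from station import *
s=read_state();print(s["q"],yang(s),totool(s,np.array([516.5,-172.5,300])-s["ee_pos"]))
E
```

```text
time: 17.15
ee_pos: [534.4, 146.5, 309.1]
ee_rot: [-0.051, -3.138, 0.001]
contact_force: [0.3, -0.4, -0.9]
opening: 33.0
grip_force: 60.6
[ 1.40951334e-01 -1.48555043e-03  1.64911326e+00 -1.22645880e-05
  1.49680314e+00 -1.39748535e+00] 88.14602201535182 [   7.57214649 -319.43673992    9.25664702]
```

```bash
python3 -m creep '[[[3,-30,0],0,15],[[3,-40,0],0,15],[[1.6,-40,0],0,15],[[0,-40,0],0,15],[[0,-40,0],0,15],[[0,-40,0],0,15],[[0,-40,0],0,15],[[0,-29.4,0],0,15],[[0,-20,9],0,15],[[0,0,0],0,15],[[0,0,0],0,15]]'; python3 - <<'E'
from h import *;from station import *
s=drumfit();p=s["ee_pos"];print(p,yang(s))
M=R.from_rotvec(s["ee_rot"]).as_matrix();tip=p+M@np.array([-.5,0,56]);print("tip",tip,"collet",L_(tip))
print("to tip at (-1,0,3):",totool(s,W_([-1,0,3])-tip))
c=camera("wrist");cv2.imwrite("pics/i.png",c["image"])
W=cloud(c)
P=(W-C0)@Mc;H=hsv(c);
br=(H[...,0]>15)&(H[...,0]<30)&(H[...,1]>110)&(np.hypot(P[...,0],P[...,1])<34)&(np.abs(P[...,2]+4)<3)
print(br.sum(),cv2.minEnclosingCircle(P[br][:,:2].astype(np.float32)),np.median(P[br],0))
E
```

```text
time: 18.25
ee_pos: [517.6, -172.2, 300.8]
ee_rot: [-0.05, -3.14, -0.002]
contact_force: [-0.3, 0.4, -1.3]
opening: 33.3
grip_force: 60.6
wrist 1623 tool frame med [ 14.6  -0.7 -31.8] [-10.3 -17.7 -79.9] [17.4 46.4  0.4]
scene 311 tool frame med [-14.2  12.8 -19.9] [-21.5 -29.  -79.9] [ 9.  48.1  2.2]
top 27 tool frame med [ 11.6  13.8 -30.4] [  6.8  10.  -49.1] [15.1 17.6 -5.4]
[ 517.60039212 -172.17411146  300.82251289] 88.17762381745294
tip [ 518.01130644 -172.10258441  244.82183402] collet [40.95879617  0.44256916 67.9433554 ]
to tip at (-1,0,3): [ 3.73762474 -0.56615361 77.22928195]
778 ((0.44537344574928284, -0.0075647104531526566), 29.39200210571289) [ 0.82518536  0.73776989 -3.44873807]
```

View pics/i.png

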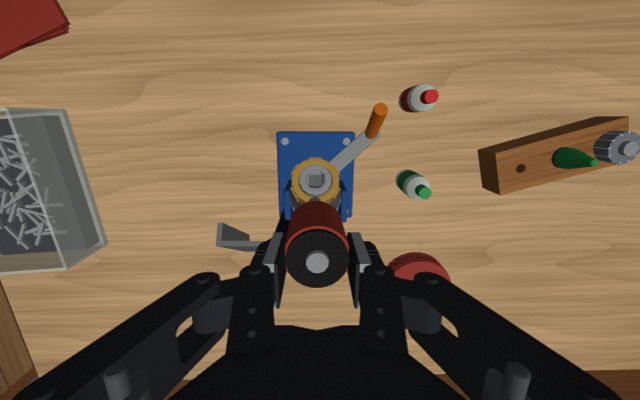

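The picture shows the drum centred between the pads at (317,262), above the nut at (315,180). The bore is open and the handle is at its open stop. Lowering to just above the mouth, then into the funnel.

```bash
python3 -m creep '[[[3.7,-0.6,15],0,15],[[0,0,20],0,15],[[0,0,20],0,15],[[0,0,12],0,15],[[0,0,6],0,15],[[0,0,4],0,15],[[0,0,0],0,15],[[0,0,0],0,15]]'
python3 -m creep '[[[-1,0,2],0,15],[[-1,0,2],0,15],[[0,0,0],0,15]]'; python3 - <<'E'
from h import *;from station import *
s=read_state();p=s["ee_pos"];M=R.from_rotvec(s["ee_rot"]).as_matrix();tip=p+M@np.array([-.5,0,56]);print("tip",tip,"collet",L_(tip))
E
```

```text
time: 19.25
ee_pos: [515.0, -173.2, 225.7]
ee_rot: [0.046, 3.14, -0.001]
contact_force: [-0.2, 0.2, -1.7]
opening: 33.0
grip_force: 60.6
time: 19.55
ee_pos: [516.4, -173.0, 220.6]
ee_rot: [0.046, 3.141, 0.0]
contact_force: [-0.7, 0.1, -1.0]
opening: 33.4
grip_force: 60.6
tip [ 516.93867534 -172.96992701  164.62180732] collet [-0.04716756 -0.45655727 -0.98680168]
```

```bash
python3 -m creep '[[[-0.5,0,1.5],0,15],[[0,0,0],0,15]]';  python3 -m creep '[[[-0.5,0,1.5],0,15],[[0,0,0],0,15]]'
```

```text
time: 19.75
ee_pos: [516.8, -172.9, 219.0]
ee_rot: [-0.046, -3.141, -0.0]
contact_force: [-1.4, -0.2, -1.3]
opening: 33.2
grip_force: 60.6
time: 19.95
ee_pos: [517.3, -172.9, 217.4]
ee_rot: [-0.046, -3.141, -0.0]
contact_force: [-0.3, 0.4, -1.9]
opening: 33.2
grip_force: 60.6
```

```bash
python3 -m creep '[[[3.2,0,0.2],0,15],[[3.2,0,0.4],0,15],[[0,0,0],0,15]]';  python3 -m creep '[[[3.2,0,0.5],0,15],[[3.2,0,0.7],0,15],[[0,0,0],0,15]]'; python3 -m creep '[[[3.2,0,0.7],0,15],[[0,0,0],0,15]]'
```

```text
time: 20.25
ee_pos: [510.4, -172.7, 217.0]
ee_rot: [-0.047, -3.141, -0.0]
contact_force: [-0.3, -0.1, -1.5]
opening: 33.2
grip_force: 60.6
time: 20.55
ee_pos: [504.0, -172.5, 215.7]
ee_rot: [-0.046, -3.141, -0.0]
contact_force: [-1.0, 0.7, -1.0]
opening: 32.8
grip_force: 60.6
time: 20.75
ee_pos: [500.9, -172.4, 215.1]
ee_rot: [-0.046, -3.141, -0.0]
contact_force: [0.7, -0.6, -1.4]
opening: 33.1
grip_force: 60.6
```

```bash
cat >>h.py <<'E'
def tilt():
    from station import camera,read_state
    from scipy.optimize import least_squares
    s=read_state();p=s["ee_pos"]; out=[]
    for n in("wrist","scene","top"):
        c=camera(n);W=cloud(c);H=hsv(c)
        d=W-(p+[0,0,17]);m=np.isfinite(W[...,0])&(np.linalg.norm(d,axis=-1)<48)
        red=m&((H[...,0]<8)|(H[...,0]>172))&(H[...,1]>120)&(H[...,2]>40)
        red=cv2.erode(red.astype(np.uint8),np.ones((3,3)))>0
        out.append(W[red]-p);print(n,red.sum(),end=' ')
    P=np.vstack(out)
    def f(v):
        a=np.array([v[0],v[1],1]);a/=np.linalg.norm(a);return np.linalg.norm(np.cross(P-[v[2],v[3],17],a),axis=1)-18
    r=least_squares(f,[-.2,0,0,0],loss="soft_l1");a=np.array([r.x[0],r.x[1],1]);a/=np.linalg.norm(a)
    print("axis",a.round(3),"tilt deg",np.degrees(np.arccos(a[2])).round(1),"err to collet",np.degrees(np.arccos(min(1,a@Zc))).round(1),"axis point rel TCP at +17:",r.x[2:].round(1),"rms",np.sqrt(np.mean(np.clip(f(r.x),-5,5)**2)).round(2))
    return s,a,np.array([r.x[2],r.x[3],17])+p
E
python3 - <<'E'
from h import *
from station import *
tilt()
cv2.imwrite("pics/j.png",cv2.resize(camera("scene")["image"][60:220,200:360],(600,600)))
E
```

```text
wrist 1202 scene 145 top 0 axis [0.008 0.019 1.   ] tilt deg 1.2 err to collet 30.5 axis point rel TCP at +17: [ 1.2 -0.3] rms 0.51
```

View pics/j.png

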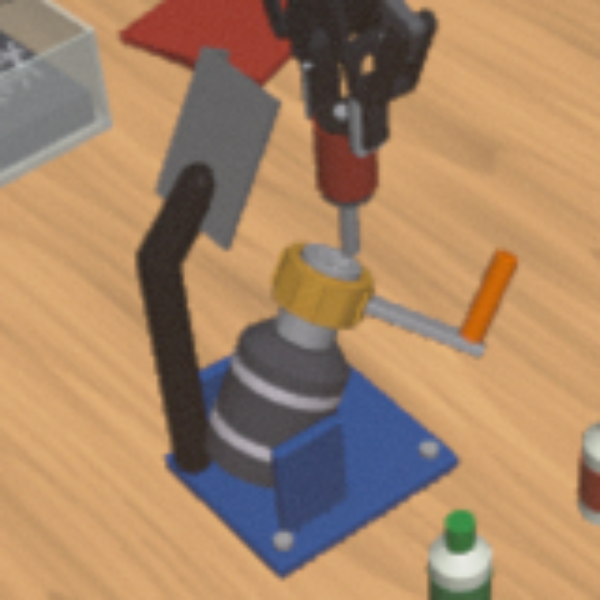

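The drum is still upright: the shank slid over the downslope lip because the tip was too shallow. I'll go back, seat it about 4 mm deeper and with a lighter grip, and then swing it.

```bash
python3 -m creep '[[[0,0,-10],0,15],[[-8,0,-6],0,15],[[-9.3,0,0],0,15],[[0,0,6],0,15],[[0,0,5],0,15],[[0,0,2],0,15],[[0,0,0],0,15]]';  python3 -m creep '[[[0,0,1.5],0,15],[[0,0,0],0,15]]'; python3 -m creep '[[[0,0,1.5],0,15],[[0,0,0],0,15]]';python3 -m creep '[[[0,0,1],0,15],[[0,0,0],0,15]]'
```

```text
time: 21.65
ee_pos: [517.6, -172.5, 216.5]
ee_rot: [-0.046, -3.138, -0.002]
contact_force: [-0.1, -0.1, -1.6]
opening: 33.2
grip_force: 60.7
time: 21.85
ee_pos: [518.1, -172.8, 215.8]
ee_rot: [-0.046, -3.14, -0.001]
contact_force: [0.0, -0.1, -2.1]
opening: 33.1
grip_force: 60.7
time: 22.05
ee_pos: [518.4, -173.0, 214.9]
ee_rot: [-0.046, -3.141, -0.0]
contact_force: [0.1, -0.5, -1.3]
opening: 33.2
grip_force: 60.7
time: 22.25
ee_pos: [518.6, -173.0, 214.1]
ee_rot: [-0.046, -3.141, -0.0]
contact_force: [0.7, -0.3, -1.5]
opening: 33.3
grip_force: 60.7
```

```bash
python3 -m creep '[[[0.2,0,1],0,15],[[0,0,0],0,15]]'; python3 -m creep '[[[0,0,1],0,15],[[0,0,0],0,15]]';python3 -m creep '[[[0,0,1],0,15],[[0,0,0],0,15]]'
```

```text
time: 22.45
ee_pos: [518.4, -172.9, 213.1]
ee_rot: [-0.046, -3.141, -0.0]
contact_force: [-0.3, -0.1, -1.2]
opening: 33.3
grip_force: 60.7
time: 22.65
ee_pos: [518.4, -172.9, 212.0]
ee_rot: [-0.046, -3.141, -0.0]
contact_force: [-0.6, 0.5, -1.4]
opening: 33.4
grip_force: 60.7
time: 22.85
ee_pos: [518.4, -172.9, 211.0]
ee_rot: [-0.046, -3.141, -0.0]
contact_force: [-0.1, 0.6, -0.8]
opening: 33.3
grip_force: 60.7
```

```bash
python3 -m creep '[[[0,0,1],0,15],[[0,0,0],0,15]]'; python3 -m creep '[[[0,0,1],0,15],[[0,0,0],0,15]]';python3 -m creep '[[[0,0,1],0,15],[[0,0,0],0,15]]'
```

```text
time: 23.05
ee_pos: [518.4, -173.0, 210.0]
ee_rot: [-0.046, -3.141, -0.0]
contact_force: [0.1, -0.1, -0.5]
opening: 33.0
grip_force: 60.7
time: 23.25
ee_pos: [518.4, -173.0, 209.1]
ee_rot: [-0.046, -3.141, -0.0]
contact_force: [1.1, 1.1, -1.5]
opening: 33.1
grip_force: 60.7
time: 23.45
ee_pos: [518.6, -173.0, 208.4]
ee_rot: [0.046, 3.141, -0.0]
contact_force: [-0.1, 0.3, -0.8]
opening: 33.2
grip_force: 60.7
```

```bash
python3 -m creep '[[[0,0,1],0,34],[[0,0,0],0,34],[[0,0,0],0,34]]'; python3 -m creep '[[[3,0,0.3],0,34],[[3,0,0.4],0,34],[[0,0,0],0,34]]'; python3 -c "
from h import *
tilt()"
```

```text
time: 23.75
ee_pos: [518.9, -173.1, 207.9]
ee_rot: [0.046, 3.14, -0.001]
contact_force: [-0.8, 1.0, 2.3]
opening: 34.1
grip_force: 36.9
time: 24.05
ee_pos: [512.9, -173.0, 206.9]
ee_rot: [0.047, 3.139, -0.001]
contact_force: [1.8, 0.8, 2.8]
opening: 34.1
grip_force: 36.9
wrist 981 scene 146 top 0 axis [-0.061  0.016  0.998] tilt deg 3.6 err to collet 26.5 axis point rel TCP at +17: [ 2.7 -0.3] rms 0.51
```

```bash
python3 -m creep '[[[3.2,0,0.4],0,34],[[3.2,0,0.5],0,34],[[0,0,0],0,34]]'; python3 -m creep '[[[3.2,0,0.7],0,34],[[3.2,0,0.9],0,34],[[0,0,0],0,34]]'; python3 -c "
from h import *
s,a,c=tilt();print(L_(c-69*a))"
```

```text
time: 24.5
ee_pos: [505.5, -172.8, 205.4]
ee_rot: [-0.046, -3.141, 0.001]
contact_force: [1.2, -0.1, 1.9]
opening: 34.1
grip_force: 37.1
time: 24.8
ee_pos: [499.0, -172.5, 203.6]
ee_rot: [-0.046, -3.14, 0.0]
contact_force: [1.4, -0.9, 1.1]
opening: 34.0
grip_force: 37.4
wrist 454 scene 167 top 0 axis [-0.201  0.012  0.98 ] tilt deg 11.6 err to collet 18.4 axis point rel TCP at +17: [ 7.4 -0.2] rms 0.69
[ -3.00748836  -0.98979829 -12.6817348 ]
```

```bash
python3 -m creep '[[[3.2,0,0.9],0,34],[[3.2,0,1.1],0,34],[[0,0,0],0,34]]'; python3 -m creep '[[[3.2,0,1.2],0,34],[[3.2,0,1.4],0,34],[[0,0,0],0,34]]'; python3 -c "
from h import *
s,a,c=tilt();print(L_(c-69*a))"
```

```text
time: 25.25
ee_pos: [492.8, -172.2, 201.8]
ee_rot: [-0.046, -3.141, -0.0]
contact_force: [2.4, 0.1, 2.6]
opening: 33.9
grip_force: 37.8
time: 25.55
ee_pos: [486.1, -171.9, 199.0]
ee_rot: [-0.047, -3.14, -0.0]
contact_force: [1.9, -1.2, 0.8]
opening: 34.4
grip_force: 38.1
wrist 65 scene 188 top 0 axis [-0.328  0.028  0.944] tilt deg 19.2 err to collet 10.8 axis point rel TCP at +17: [12.2 -0.8] rms 1.24
[ -3.36188859  -1.97707721 -14.99873517]
```

The drum tilts with its tip held in the bore, but it creeps towards the pad edge. I'll ease the fingers a few mm so that it can settle into the bore by its own weight, caged by the fingers.

```bash
python3 -m creep '[[[0,0,0],0,38],[[0,0,0],0,41],[[0,0,0],0,44],[[0,0,0],0,44],[[0,0,0],0,44]]'; python3 -c "
from h import *
s,a,c=tilt();print(L_(c-69*a));print(c)
from station import *
for n in ('scene','top'):
    c=camera(n);W=cloud(c);H=hsv(c);P=(W-C0)@Mc
    m=((H[...,0]<8)|(H[...,0]>172))&(H[...,1]>110)&(np.hypot(P[...,0],P[...,1])<75)&(P[...,2]>-20)&(P[...,2]<140)
    Q=P[m];print(n,len(Q),np.percentile(Q,[2,50,98],axis=0).round(0).tolist() if len(Q) else '')
"
```

```text
time: 26.2
ee_pos: [486.7, -172.0, 199.2]
ee_rot: [-0.046, -3.141, -0.0]
contact_force: [0.2, -0.7, 0.5]
opening: 44.2
grip_force: 0.0
wrist 15 scene 160 top 8 axis [-0.503  0.043  0.863] tilt deg 30.3 err to collet 1.7 axis point rel TCP at +17: [-1.7  1.2] rms 1.27
[-1.70264095 -1.14373093 -9.24999021]
[ 484.91586295 -170.78478201  216.20503265]
scene 312 [[-6.0, -51.0, 7.0], [12.0, 11.0, 30.0], [49.0, 18.0, 119.0]]
top 56 [[8.0, -5.0, 11.0], [15.0, 9.0, 20.0], [58.0, 30.0, 128.0]]
```

The drum now leans 30.3°, 1.7° from the collet axis, with its sleeve starting at collet z of about 7. It has apparently slid home. Withdrawing upwards to verify.

```bash
python3 -m creep '[[[0,0,0],0,60],[[0,0,0],0,60],[[0,0,0],0,64],[[0,0,-15],0,64],[[0,0,-30],0,64],[[0,0,-40],0,64],[[10,0,-40],0,64],[[10,0,-10],0,64],[[0,0,0],0,64],[[0,0,0],0,64]]'; cat >>h.py <<'E'
def home():
    from station import camera
    for n in("wrist","scene","top"):
        c=camera(n);W=cloud(c);H=hsv(c);P=(W-C0)@Mc;r=np.hypot(P[...,0],P[...,1])
        red=((H[...,0]<8)|(H[...,0]>172))&(H[...,1]>110)&(r<30)&(P[...,2]>-5)&(P[...,2]<80)
        Q=P[red]
        if len(Q)>10: print(n,"red",len(Q),"z",np.percentile(Q[:,2],[1,50,99]).round(1),"r",np.percentile(np.hypot(Q[:,0],Q[:,1]),[5,50,95]).round(1))
        t=(r<16)&(P[...,2]>30)&(P[...,2]<90);Q=P[t]
        if len(Q)>10: print(n,"core",len(Q),"z",np.percentile(Q[:,2],[5,50,95,99]).round(1),"xy",Q[:,:2].mean(0).round(1))
E
python3 -c "
from h import *
home();findq()"
```

```text
time: 27.45
ee_pos: [466.5, -171.3, 333.8]
ee_rot: [-0.047, -3.141, -0.001]
contact_force: [-1.0, -0.4, -0.4]
opening: 63.9
grip_force: 0.0
wrist red 248 z [14.1 49.6 55.1] r [15.  16.7 17.6]
wrist core 629 z [52.4 54.  57.  57.7] xy [0.5 0.1]
scene red 298 z [ 7.1 29.3 50.6] r [14.7 16.8 18.8]
scene core 93 z [33.4 51.8 55.1 55.3] xy [6.5 2.9]
top red 115 z [10.1 27.4 55. ] r [16.2 17.3 18.3]
wrist 199 q 0.034 r 90.2 z -11.0 44.0
scene 65 q 0.067 r 94.3 z -13.0 41.0
top 75 q 0.071 r 93.3 z -9.0 47.0
```

Scene and wrist readings agree with the rack reference: the drum is fully home. Next comes the handle.

```bash
python3 -m creep '[[[0,0,0],8.5,64],[[0,0,0],8.5,64],[[0,0,0],8.5,64],[[0,0,0],8.5,64],[[0,0,0],8.5,64],[[0,0,0],0,64],[[0,0,0],0,64]]'; python3 -c "
from h import *;from station import *
s=read_state();print(yang(s),totool(s,hnd(0.03)-[0,0,20]-s['ee_pos']))"
```

```text
time: 28.5
ee_pos: [466.8, -171.4, 334.1]
ee_rot: [-1.177, -2.912, -0.0]
contact_force: [-0.0, 0.1, -0.2]
opening: 64.0
grip_force: 0.0
45.994827332250736 [ 59.72773825  42.6663516  200.87433027]
```

```bash
python3 -m creep '[[[32,21,0],0,64],[[31,21.6,0],0,64],[[0,0,40],0,64],[[0,0,40],0,64],[[0,0,40],0,64],[[0,0,35],0,64],[[0,0,25],0,64],[[0,0,20],0,64],[[0,0,0],0,64],[[0,0,0],0,64]]'; python3 -c "
from h import *;from station import *
findq();arc(read_state(),np.arange(.08,1.7,.08))"
```

```text
time: 29.5
ee_pos: [451.4, -97.0, 134.6]
ee_rot: [-1.18, -2.911, 0.0]
contact_force: [-0.1, -0.0, 1.2]
opening: 64.0
grip_force: 0.0
wrist 1061 q 0.057 r 95.1 z -12.0 44.0
scene 31 q 0.068 r 94.8 z -13.0 9.0
0.08 [[-1.9, 3.7, 1.1], 5.1]
0.16 [[-0.3, 6.9, -3.1], 4.7]
0.24 [[-0.3, 6.9, -3.2], 4.9]
0.32 [[-0.3, 6.8, -3.4], 4.9]
0.4 [[-0.3, 6.7, -3.5], 5.1]
0.48 [[-0.3, 6.7, -3.6], 5.1]
0.56 [[-0.3, 6.6, -3.7], 5.2]
0.64 [[-0.3, 6.6, -3.8], 5.3]
0.72 [[-0.3, 6.6, -3.8], 5.3]
0.8 [[-0.3, 6.6, -3.8], 5.3]
0.88 [[-0.3, 6.6, -3.8], 5.2]
0.96 [[-0.3, 6.6, -3.7], 5.3]
1.04 [[-0.3, 6.6, -3.7], 5.2]
1.12 [[-0.3, 6.7, -3.6], 5.1]
1.2 [[-0.3, 6.7, -3.5], 5.0]
1.28 [[-0.3, 6.8, -3.4], 4.9]
1.36 [[-0.3, 6.9, -3.2], 4.9]
1.44 [[-0.3, 7.0, -3.0], 4.7]
1.52 [[-0.3, 7.0, -2.8], 4.6]
1.6 [[-0.3, 7.1, -2.6], 4.5]
1.68 [[-0.3, 7.2, -2.4], 4.4]
```

```bash
python3 -m creep '[[[-0.3,3.7,0],5,64],[[-0.3,6.9,-3],4.7,64],[[-0.3,6.9,-3.2],4.9,64],[[-0.3,6.8,-3.4],4.9,64],[[-0.3,6.7,-3.5],5.1,64],[[-0.3,6.7,-3.6],5.1,64],[[-0.3,6.6,-3.7],5.2,64],[[-0.3,6.6,-3.8],5.3,64],[[-0.3,6.6,-3.8],5.3,64],[[-0.3,6.6,-3.8],5.3,64],[[-0.3,6.6,-3.8],5.3,64],[[0,0,0],0,64]]';python3 -c "
from h import *;findq()"
python3 -m creep '[[[-0.3,6.6,-3.7],5.2,64],[[-0.3,6.6,-3.7],5.2,64],[[-0.3,6.7,-3.6],5,64],[[-0.3,6.7,-3.5],5,64],[[0,0,0],0,64]]';python3 -c "
from h import *;findq()"
```

```text
time: 30.9
ee_pos: [518.4, -77.1, 172.0]
ee_rot: [2.408, 2.012, 0.004]
contact_force: [-0.8, 1.4, -0.7]
opening: 64.2
grip_force: 0.0
wrist 291 q 0.075 r 92.2 z -14.0 55.0
scene 63 q 0.066 r 94.8 z -14.0 55.0
top 46 q 0.026 r 94.5 z 25.0 46.0
time: 31.6
ee_pos: [541.9, -86.4, 185.0]
ee_rot: [2.729, 1.555, 0.001]
contact_force: [-0.2, -0.4, -0.0]
opening: 64.0
grip_force: 0.0
wrist 97 q 0.07 r 89.4 z -13.0 -1.0
scene 71 q 0.065 r 95.1 z -13.0 42.0
top 16 q 0.08 r 92.3 z -9.0 11.0
```

The finger slipped over the post's top, because it rose too early with the gap still open. I'll go back, straddle lower with a narrower gap, and rise only after contact.

```bash
python3 -m creep '[[[0,0,-40],0,64],[[0,0,-40],-8.5,48],[[0,0,0],-8.5,48],[[0,0,0],-8.5,48],[[0,0,0],-8.5,48],[[0,0,0],-8.5,48],[[0,0,0],-8.5,48],[[0,0,0],-8.5,48],[[0,0,0],-8.5,48],[[0,0,0],-5.5,48],[[0,0,0],0,48],[[0,0,0],0,48]]'; python3 -c "
from h import *;from station import *
findq();s=read_state();print(yang(s),totool(s,hnd(0.04)-[0,0,28]-s['ee_pos']))"
```

```text
time: 33.0
ee_pos: [540.9, -85.8, 264.2]
ee_rot: [-1.259, -2.878, 0.0]
contact_force: [-0.7, -0.0, -0.2]
opening: 48.1
grip_force: 0.0
wrist 581 q 0.069 r 92.2 z -12.0 44.0
scene 75 q 0.065 r 94.8 z -14.0 41.0
top 45 q 0.079 r 92.3 z -10.0 37.0
42.77758751365915 [ 49.9513448  -72.55252885 138.87083515]
```

```bash
python3 -m creep '[[[25,-35,0],0,48],[[25,-35.5,0],0,48],[[0,0,0],0,48],[[0,0,40],0,48],[[0,0,30],0,48],[[0,0,25],0,48],[[0,0,20],0,48],[[0,0,12],0,48],[[0,0,12],0,48],[[0,0,0],0,48],[[0,0,0],0,48]]'
python3 -m creep '[[[0,4,0],0,48],[[0,4,0],0,48],[[0,3,0],0,48],[[0,0,0],0,48]]'; python3 -c "
from h import *;findq()"
```

```text
time: 34.3
ee_pos: [456.3, -97.4, 126.1]
ee_rot: [1.257, 2.878, 0.0]
contact_force: [-0.1, -0.0, 0.1]
opening: 48.3
grip_force: 0.0
time: 34.7
ee_pos: [464.5, -90.2, 126.4]
ee_rot: [1.256, 2.878, -0.001]
contact_force: [-3.1, -3.2, 2.9]
opening: 47.9
grip_force: 1.9
wrist 1397 q 0.138 r 95.8 z -12.0 44.0
scene 12 q 0.146 r 96.3 z -12.0 -4.0
```

```bash
python3 -m creep '[[[-0.5,6.5,-2.6],6,48],[[-0.5,6.8,-3.2],6,48],[[-0.3,6.8,-3.4],5.5,48],[[-0.3,6.7,-3.5],5.1,48],[[0,0,0],0,48]]';python3 -c "
from h import *;from station import *
findq();s=read_state();print(L_(s['ee_pos']),yang(s))"
```

```text
time: 35.4
ee_pos: [487.0, -75.5, 137.9]
ee_rot: [-1.797, -2.576, -0.002]
contact_force: [-0.6, -0.8, 0.3]
opening: 48.3
grip_force: 0.5
wrist 1673 q 0.469 r 97.5 z -13.0 44.0
scene 41 q 0.468 r 98.6 z -14.0 42.0
[-42.19705406  95.96315493  -7.62012541] 20.260962487902628
```

```bash
python3 -m creep '[[[-0.3,6.6,-3.7],5.2,48],[[-0.3,6.6,-3.9],5.3,48],[[-0.3,6.6,-4],5.3,48],[[-0.3,6.6,-4],5.3,48],[[-0.3,6.6,-4],5.3,48],[[0,0,0],0,48]]';python3 -c "
from h import *;from station import *
findq();s=read_state();print(L_(s['ee_pos']),yang(s))"
```

```text
time: 36.2
ee_pos: [518.8, -71.8, 157.4]
ee_rot: [-2.336, -2.098, 0.0]
contact_force: [-1.8, -0.5, 0.1]
opening: 48.0
grip_force: 0.7
wrist 1895 q 0.832 r 98.9 z -14.0 44.0
scene 86 q 0.829 r 100.0 z -14.0 42.0
[ -4.60737411 100.64928879  -6.61609042] -6.10340637395297
```

```bash
python3 -m creep '[[[-1,6.6,-3.8],5.3,48],[[-1,6.6,-3.7],5.3,48],[[-0.8,6.7,-3.6],5.2,48],[[0,0,0],0,48]]';python3 -m creep '[[[-0.8,5,-2.7],4,48],[[-0.6,5,-2.7],4,48],[[0,0,0],0,48]]'; python3 -c "
from h import *;from station import *
findq();s=read_state();print(L_(s['ee_pos']),yang(s))"
```

```text
time: 36.8
ee_pos: [538.0, -78.9, 168.8]
ee_rot: [-2.603, -1.758, 0.0]
contact_force: [-1.1, 1.0, 0.3]
opening: 47.6
grip_force: 0.7
time: 37.1
ee_pos: [546.1, -84.0, 173.9]
ee_rot: [-2.718, -1.574, 0.001]
contact_force: [-1.9, -0.2, -0.1]
opening: 47.5
grip_force: 0.9
wrist 2018 q 1.149 r 100.1 z -14.0 44.0
scene 100 q 1.135 r 101.0 z -13.0 42.0
[27.7114655  89.41340265 -6.16755276] -29.87856499619368
```

```bash
python3 -m creep '[[[-0.6,5,-2.5],4,48],[[-0.6,5,-2.4],4,48],[[0,0,0],0,48]]';python3 -m creep '[[[-0.5,5,-2.3],4,48],[[-0.5,5,-2.2],4,48],[[0,0,0],0,48]]'; python3 -m creep '[[[-0.3,4,-1.6],3,48],[[0,0,0],0,48]]'; python3 -c "
from h import *;from station import *
findq();s=read_state();print(L_(s['ee_pos']),yang(s))"
```

```text
time: 37.6
ee_pos: [554.2, -90.4, 179.1]
ee_rot: [-2.822, -1.379, 0.001]
contact_force: [-2.1, 0.2, -0.4]
opening: 48.0
grip_force: 1.2
time: 37.9
ee_pos: [561.0, -97.4, 183.5]
ee_rot: [-2.91, -1.18, 0.001]
contact_force: [-4.0, 1.7, -0.6]
opening: 47.9
grip_force: 1.5
time: 38.1
ee_pos: [563.3, -100.3, 185.0]
ee_rot: [-2.94, -1.104, 0.002]
contact_force: [-5.4, 0.9, 0.1]
opening: 48.3
grip_force: 1.9
wrist 2061 q 1.386 r 100.6 z -14.0 44.0
scene 102 q 1.363 r 101.3 z -14.0 42.0
[48.45381311 73.54878965 -5.46575319] -48.86142417179721
```

```bash
python3 -m creep '[[[-0.3,3,-1],1,48],[[0,0,0],0,48]]';python3 -m creep '[[[0,3,-1],1,48],[[0,0,0],0,48]]'; python3 -m creep '[[[0,2,-0.7],0,48],[[0,0,0],0,48]]'; python3 -c "
from h import *;findq();home()"
```

```text
time: 38.5
ee_pos: [565.5, -102.5, 186.3]
ee_rot: [-2.95, -1.077, 0.0]
contact_force: [-4.8, 1.8, 0.3]
opening: 47.8
grip_force: 2.3
time: 38.7
ee_pos: [567.4, -104.6, 187.5]
ee_rot: [-2.959, -1.051, 0.0]
contact_force: [-5.7, 2.2, 0.2]
opening: 47.8
grip_force: 2.6
time: 38.9
ee_pos: [567.6, -104.8, 187.5]
ee_rot: [-2.955, -1.05, 0.003]
contact_force: [-6.5, 4.9, 0.9]
opening: 47.8
grip_force: 4.0
wrist 2053 q 1.449 r 100.8 z -14.0 43.0
scene 100 q 1.418 r 101.4 z -14.0 42.0
wrist red 903 z [ 7.2 16.  29.1] r [16.1 17.  17.9]
scene red 210 z [ 6.  24.1 44.3] r [14.  16.4 18.9]
scene core 27 z [31.5 37.6 44.7 45.7] xy [12.4  5.5]
top red 155 z [10.5 34.8 56.1] r [14.  16.7 18.1]
top core 43 z [39.3 53.9 56.2 56.8] xy [11.9 -2.1]
```

Force is rising at the stop, so I'll press it home, then ease off and lift away.

```bash
python3 -m creep '[[[0,3,-0.7],0,48],[[0,0,0],0,48]]';python3 -m creep '[[[0,3,-0.5],0,48],[[0,0,0],0,48],[[0,0,0],0,48]]'
```

```text
time: 39.45
ee_pos: [567.7, -105.0, 187.4]
ee_rot: [-2.95, -1.048, 0.007]
contact_force: [-9.2, 9.2, 1.8]
opening: 47.7
grip_force: 6.6
time: 39.75
ee_pos: [567.7, -105.1, 187.2]
ee_rot: [-2.945, -1.046, 0.012]
contact_force: [-13.0, 13.7, 3.3]
opening: 48.1
grip_force: 9.2
```

```bash
python3 -m creep '[[[0,-9,0],0,52],[[0,-4,0],0,54],[[0,0,-15],0,54],[[0,0,-25],0,54],[[0,0,-35],0,54],[[0,0,-40],0,54],[[0,0,-20],0,54],[[0,0,0],0,54],[[0,0,0],0,54],[[0,0,0],0,54]]'; python3 - <<'E'
from h import *;from station import *
findq();home()
c=camera("scene");W=cloud(c)
for n,u,v in(("gb",323,200),("ga",364,170),("discs",258,275),("flap",444,268),("cone",413,248)): print(n,W[v,u].round(1))
E
```

```text
time: 40.75
ee_pos: [564.1, -101.7, 322.6]
ee_rot: [-2.96, -1.048, 0.003]
contact_force: [-0.9, -0.3, -0.7]
opening: 53.9
grip_force: 0.0
wrist 533 q 1.449 r 100.1 z -13.0 44.0
scene 106 q 1.421 r 101.2 z -13.0 43.0
wrist red 865 z [ 7.7 32.5 52.3] r [15.6 16.9 17.8]
wrist core 427 z [43.2 53.9 56.9 57.5] xy [3.6 1.6]
scene red 282 z [ 6.8 29.9 50.8] r [14.2 16.7 18.9]
scene core 101 z [31.4 50.9 55.3 56. ] xy [6.8 4.2]
top red 179 z [10.1 35.5 56.2] r [13.1 16.7 17.9]
top core 71 z [44.6 54.1 57.  57.9] xy [ 9.7 -1.7]
gb [561.1 -10.9  92.4]
ga [430.5 -14.2  91.2]
discs [757.8   7.4  30.1]
flap [505.4 265.9  88.3]
cone [522.  201.5 102.1]
```

The nut is at its stop, the drum is home, the bystanders haven't moved and the robot is clear.

```bash
python3 -c "
from station import *
print(finish_job())"
```

```text
the job is handed in; nothing more can be done
None
```

I handed the job in with the drum fully home in the collet and the nut hard against its tight stop (about 1.4 rad by camera). The other heads, bottles and discs read unmoved; I couldn't measure the jaw force on the shank, and no verdict came back.

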